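# Stow the tea caddies in the chart shelf's fiddled lane

## Robot

A 6-joint arm with a two-finger parallel gripper is mounted at the origin on the work surface. World frame = base frame: x ahead of the robot, y to its left, z up, the work surface at z = 0. Lengths are in mm, angles in rad, forces in N, time in s.
With the tool pointing down it reaches from about 375 to 925 mm from the base axis. Payload 5.7 kg.
Tool frame: the origin (TCP) lies midway between the tips of the shut fingers; the grasp point (between the pads) lies 19 mm behind it; z points along the fingers, y is the line along which they close (so a half turn about z gives the same grasp; the last joint's range is limited). The gripper opens to 88 mm and grips with 3 to 60 N. Pads are 20 mm wide; open, the fingers measure 115 mm over their backs; the gripper's body (75 mm by 178 mm) begins 61 mm behind the grasp point.
Start: joints at [-1.424, 0.359, 1.51, -0, 1.272, -0.115], TCP at [155.278, -579.527, 222.623] pointing down, gripper open.
Joint ranges: [-2.97, 2.97], [-1.01, 2.36], [0.21, 2.38], [-0.96, 4.11], [0.2, 2.71], [-2.98, 2.98]. Speed limits (rad/s): [2.39, 2.39, 3.14, 3.14, 3.14, 3.14].

## Interface

Orientations are given as a unit quaternion [x, y, z, w].
In Python, from rig import ctrl, eoat, capture, get_calibration, job gives the robot as it stands. Calls block until the motion is done:
- ctrl.move_pose(position, orientation): joint-space move of the TCP to a pose.
- ctrl.servo_line(position, speed=150, orientation=None): straight line of the TCP; orientation=None keeps the orientation; speed is the mean speed in mm/s.
- ctrl.move_joints(angles): joint-space move.
- eoat.set_gripper(opening, grasp_force=None): finger opening in mm; grasp_force is the grip in N (None keeps the last); returns when the fingers have stopped.
- ctrl.pause(seconds).
- ctrl.solve_ik(position, orientation): joint angles nearest the present ones, or None.
- capture(name): name is "side" or "top" or "wrist"; returns the picture (400x640x3 uint8, blue, green, red); there is no depth.
- get_calibration(name): a dict with "vertical_fov" (degrees; the focal length in pixels is half the picture's height over the tangent of half this angle, whatever the lens; pixels are square), "cx", "cy" (the principal point, pixels), "R" (3x3) and "t" (3): a world point X has camera coordinates R X + t; the wrist camera has in their place "tool_from_camera" (4x4, takes a point from camera to tool coordinates, whose origin is the TCP and whose axes are the flange's). Camera axes: x right, y down, z forward; pixel columns grow to the right and rows downward; lengths in mm; the calibration is good to about 2 mm. A picture is of the moment at which its call begins: read the wrist's pose just before it. get_calibration takes no time and is no camera call.
A pose or a line that the arm cannot do raises ctrl.MotionError and nothing moves.
- job.finish_job(): hands the job in; it is judged then, once.
Readings, each from a call of its own:
- ctrl.read_time_s(): time.
- ctrl.read_joint_pos(): joint angles.
- ctrl.read_qvel(): joint speeds.
- ctrl.read_effort(): joint torques, N m.
- ctrl.read_eef_pos(): TCP position.
- ctrl.read_tcp_rot(): TCP orientation.
- ctrl.read_contact_force(): force on the tool from outside, world axes, zero at the start.
- ctrl.read_moment(): the same for the moment, N m.
- ctrl.read_finger_gap(): finger opening in mm.
- ctrl.read_grasp_force(): force on a finger pad.
Only numpy, scipy, OpenCV 4.12 (cv2) and the standard library are available. Lean on these libraries where they do the work, as an engineer would, in place of code of your own. Each camera call takes 0.05 s, during which the arm holds its last target. There are 200 camera calls.

## Task

Two caddies have toppled back onto the white sloping chart rest. Stand them upright in the blue shelf's lane, between its two low rails, beside the green one: green against the end cheek, then blue, then yellow, and have the sliding end stop closed up so that the three stand square and tight together with no gaps between cheek and stop. Leave the hourglass, pen pot, fuse case and door wedge where they are.

Things in the scene. Friction and masses are not known exactly. Their poses are not given: they have to be found in the camera images.
- bay: Blue steel bay, fixed. Origin on the table, under the lane's centre line, at the end cheek's inner face; x across the lane away from the robot, y along the lane from cheek to open end. Deck top z = 20 mm; lane y 0 to 300 mm between low rails (inner faces x = -39, +39, outer -45, 45 mm; tops z = 35 mm). Cheek: x -45 to 45, y -10 to 0, top z = 115 mm.
- shelf_edge (a point): Middle of the lower far edge of the bay's upper shelf, which hangs over the robot's side of the whole lane: 15 mm nearer the robot than the lane's centre line, 235 mm above the table. The shelf reaches from here 66 mm towards the robot, is 14 mm thick, on posts at its ends (bay x -80 to -60 mm). The lane is open above beyond this edge.
- stop (a joint): Sliding end stop across the lane: aluminium plate 10 mm thick, x -33 to 33, top at z = 99 mm. Value in m: 0 open, up to 0.11; its inner face lies at bay y = 0.265 - value, so it moves towards the cheek as the value grows. Slides with about 2 N friction.
- stop_tab (a point): Centre of the top of the stop's black grip tab beyond the far rail: tab 30 mm (x) x 16 mm (y) x 70 mm tall, sides along the bay's axes; top 115 mm above the table, at bay x = 85 mm and 8 mm beyond the stop's inner face. It moves with the stop.
- rest: White steel sloping chart rest, fixed; origin on the table at the middle of its foot. A plate 200 mm wide (y) and 90 mm long rises towards the robot (-x) at 50 degrees from the table, with a lip 26 mm high square to it along its lower edge; the lower inside corner is at x = +50, z = 22 mm.
- tin_green: Green square caddy: body 60 x 60 x 95 mm tall; on its top a central black grip block 28 x 28 x 45 mm tall (140 mm in all); about 0.25 kg. Origin: centre of the underside; z towards the grip block, x and y square to the sides. Starts standing in the lane near the cheek.
- tin_blue: Blue square caddy: body 60 x 60 x 95 mm tall; on its top a central black grip block 28 x 28 x 45 mm tall (140 mm in all); about 0.25 kg. Origin: centre of the underside; z towards the grip block, x and y square to the sides. Starts lying back on the sloping rest, its foot on the lip and its grip block up and towards the robot, leaning 40 degrees from upright.
- tin_yellow: Yellow square caddy: body 60 x 60 x 95 mm tall; on its top a central black grip block 28 x 28 x 45 mm tall (140 mm in all); about 0.25 kg. Origin: centre of the underside; z towards the grip block, x and y square to the sides. Starts lying back on the sloping rest like the blue one, beside it.
- hourglass: Glass hourglass with dark wooden ends, 72 mm across, 120 mm tall, standing; origin at the centre of its underside. Fragile bystander.
- pen_pot: Stoneware pot, 76 mm across, 95 mm tall, pens to 135 mm; origin at the centre of its underside. Bystander.
- fuse_case: Closed aluminium case 75 (x) x 115 (y) x 42 mm lying flat; origin at the centre of its underside. Bystander.
- door_wedge: Chrome wedge about 110 (x) x 42 (y) x 30 mm; origin at the centre of its underside. Bystander.
Mind the look-alikes: they are no part of the job. Several things have the shape of the tin_green; the one meant has the colours described above.

How it is judged (in metres and radians):
At the end, for the whole second after the job is handed in: All three caddies stand upright (3 degrees), at rest, on the deck between the rails, square to the lane (4.5 degrees), in order green, blue, yellow from the cheek, each within 4 to 6 mm of its place in a gapless row, and the end stop is closed to within 7 mm of where a gapless row stops it (y of tin_green in the frame of bay between 0.024 and 0.034 m and x of tin_green in the frame of bay between -0.012 and 0.012 m and z of tin_green in the frame of bay between 0.014 and 0.025 m and angle between each of tin_green, tin_blue, tin_yellow's own z axis and vertical below 0.06 rad and (angle between the x axis of tin_green and the x axis of bay, either way round below 0.08 rad or angle between the x axis of tin_green and the y axis of bay, either way round below 0.08 rad) and linear speed of each of tin_green, tin_blue, tin_yellow below 0.02 m/s and y of tin_blue in the frame of bay between 0.084 and 0.095 m and x of tin_blue in the frame of bay between -0.012 and 0.012 m and z of tin_blue in the frame of bay between 0.014 and 0.025 m and (angle between the x axis of tin_blue and the x axis of bay, either way round below 0.08 rad or angle between the x axis of tin_blue and the y axis of bay, either way round below 0.08 rad) and y of tin_yellow in the frame of bay between 0.144 and 0.156 m and x of tin_yellow in the frame of bay between -0.012 and 0.012 m and z of tin_yellow in the frame of bay between 0.014 and 0.025 m and (angle between the x axis of tin_yellow and the x axis of bay, either way round below 0.08 rad or angle between the x axis of tin_yellow and the y axis of bay, either way round below 0.08 rad) and value of joint stop above 0.078 m); the robot touches nothing.
It fails at once if the hourglass is shoved more than 20 mm or tipped (distance of hourglass from where it was at the start of the episode above 0.02 m or angle between hourglass's own z axis and vertical above 0.25 rad).
It fails at once if the pen pot is shoved more than 20 mm or tipped (distance of pen_pot from where it was at the start of the episode above 0.02 m or angle between pen_pot's own z axis and vertical above 0.25 rad).
It fails at once if the fuse case is shoved more than 20 mm or tipped (distance of fuse_case from where it was at the start of the episode above 0.02 m or angle between fuse_case's own z axis and vertical above 0.25 rad).
It fails at once if the door wedge is shoved more than 20 mm or tipped (distance of door_wedge from where it was at the start of the episode above 0.02 m or angle between door_wedge's own z axis and vertical above 0.25 rad).
It also fails if it takes over 72 s, if anything falls off the work surface, if the arm or the gripper's body presses on something with over 40 N, if the wrist force passes 120 N, or if a joint passes its speed limit or range.

## Working session

There is one attempt and no reset: what is moved stays moved. The work goes in short steps, each a Python script; the robot and the scene stay as the last script left them, time stands still between calls to the robot, and variables do not carry over. Pictures are saved under pics/ and viewed, at most 12 in all, crops included, and the job is handed in when it is done.

```bash
mkdir -p pics; python3 - <<'E'
from rig import ctrl,eoat,capture,get_calibration
import cv2,numpy as np
for n in("side","top","wrist"):
    cv2.imwrite(f"pics/{n}0.png",capture(n)); 
    c=get_calibration(n); print(n,{k:np.round(v,4).tolist() for k,v in c.items()})
print(ctrl.read_time_s(),ctrl.read_tcp_rot())
E
```

```text
side {'vertical_fov': 56.8243, 'cx': 317.6261, 'cy': 204.1004, 'R': [[-0.9645, -0.2642, -0.0031], [-0.1452, 0.5399, -0.8291], [0.2207, -0.7992, -0.5591]], 't': [555.95, 191.5206, 846.9601]}
top {'vertical_fov': 53.218, 'cx': 320.0626, 'cy': 206.7379, 'R': [[-0.0047, -0.9998, -0.0173], [-0.99, 0.0071, -0.1411], [0.1412, 0.0164, -0.9898]], 't': [51.0201, 595.9433, 1112.0106]}
wrist {'vertical_fov': 62.3236, 'cx': 316.9429, 'cy': 200.2512, 'tool_from_camera': [[0.0006, -0.9515, -0.3076, 84.1337], [1.0, 0.0003, 0.0009, 0.9332], [-0.0007, -0.3076, 0.9515, -162.2771], [0.0, 0.0, 0.0, 1.0]]}
0.15 [ 9.91445345e-01  1.30520582e-01 -6.29247772e-06 -7.11211766e-04]
```

View pics/top0.png

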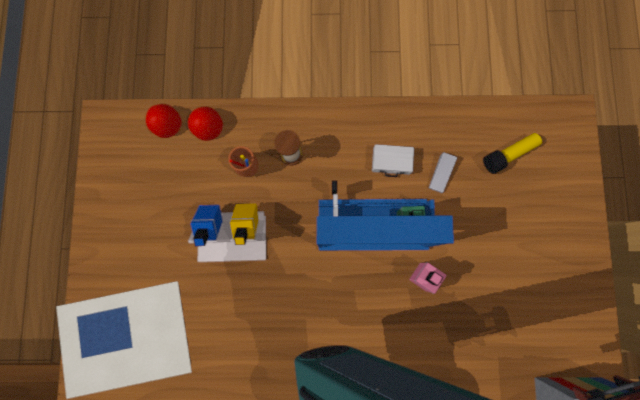

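View pics/side0.png

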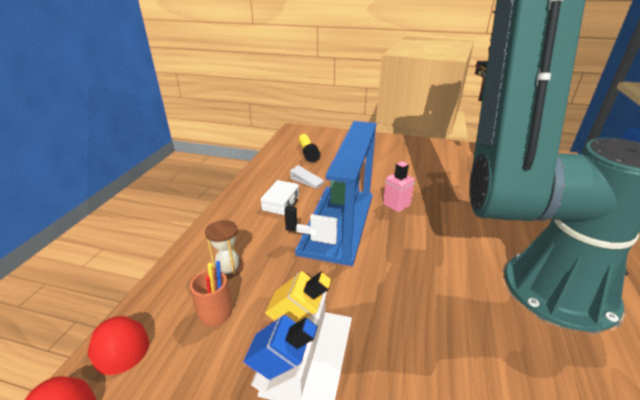

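The top view shows the caddies to move: blue (205,222) and yellow (243,220), leaning on the white rest, and green in the lane at (412,211). Look-alikes are the pink caddy (428,277) and the blue sheet (105,332), neither of which is wanted. The side view agrees: blue (278,345), yellow (295,297), pink (398,190), green (338,192). Next I'll take wrist close-ups.

```bash
cat > h.py <<'E'
from rig import ctrl,eoat,capture,get_calibration,job
import cv2,numpy as np,json
from scipy.spatial.transform import Rotation as Ro
def q(a,yaw=0): return (Ro.from_euler('z',yaw)*Ro.from_euler('y',a)*Ro.from_euler('x',np.pi)).as_quat()
def wshot(name):
    p=np.array(ctrl.read_eef_pos());R=Ro.from_quat(ctrl.read_tcp_rot()).as_matrix()
    im=capture("wrist");T=np.array(get_calibration("wrist")["tool_from_camera"])
    cv2.imwrite(f"pics/{name}.png",im);np.savez(f"pics/{name}.npz",C=p+R@T[:3,3],R=R@T[:3,:3]);return im
def cam(name):
    c=get_calibration("wrist" if name not in("side","top") else name)
    f=200/np.tan(np.radians(c["vertical_fov"]/2))
    if name in("side","top"): R=np.array(c["R"]).T;C=-R@np.array(c["t"])
    else: d=np.load(f"pics/{name}.npz");R,C=d["R"],d["C"]
    return f,c["cx"],c["cy"],R,C
def ray(name,uv):
    f,cx,cy,R,C=cam(name);d=R@np.array([(uv[0]-cx)/f,(uv[1]-cy)/f,1]);return C,d/np.linalg.norm(d)
def onz(name,uv,z):
    C,d=ray(name,uv);return C+d*(z-C[2])/d[2]
def proj(name,X):
    f,cx,cy,R,C=cam(name);p=R.T@(np.array(X)-C);return f*p[0]/p[2]+cx,f*p[1]/p[2]+cy
E
python3 - <<'E'
from h import *
p=ctrl.read_eef_pos()
ctrl.servo_line([p[0],p[1],400],speed=250)
ctrl.move_pose([636,-130,310],q(0)); wshot("bay")
ctrl.move_pose([600,315,330],q(0)); wshot("rest")
print(ctrl.read_time_s())
E
```

```text
5.1167
```

View pics/bay.png

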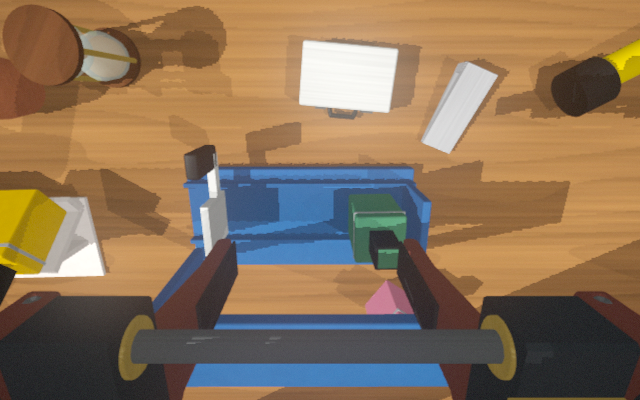

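View pics/rest.png

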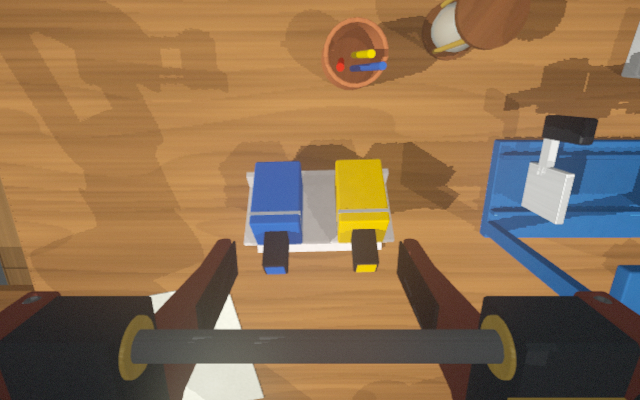

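Bay view: lane between x≈190 and 430 px, green caddy at (377,230), stop plate (213,205) with its tab (200,162). Rest view: blue caddy at (277,200) with grip (276,252), yellow caddy at (360,198) with grip (365,250). One close crop to check these.

```bash
python3 - <<'E'
import cv2,numpy as np
b=cv2.imread("pics/bay.png")[145:270,180:440];r=cv2.imread("pics/rest.png")[150:280,235:435]
B=cv2.resize(b,None,fx=3,fy=3,interpolation=2);Rr=cv2.resize(r,(int(200*1.7),221),interpolation=2)
o=np.zeros((600,780,3),np.uint8);o[:375]=B;o[375:596,:340]=Rr
cv2.imwrite("pics/crop1.png",np.clip(o*1.5,0,255).astype(np.uint8))
E
python3 - <<'E'
from h import *
im=cv2.imread("pics/rest.png");hsv=cv2.cvtColor(im,cv2.COLOR_BGR2HSV)
roi=np.zeros(im.shape[:2],np.uint8);roi[150:280,235:435]=255
dark=((hsv[...,2]<60)&(roi>0)&(np.indices(roi.shape)[0]>225)&(np.indices(roi.shape)[0]<285)&(np.indices(roi.shape)[1]>255)&(np.indices(roi.shape)[1]<390)).astype(np.uint8)
M={"blue":cv2.inRange(hsv,(100,120,40),(125,255,255))&roi,"yellow":cv2.inRange(hsv,(20,120,60),(35,255,255))&roi,"dark":dark*255}
for n,m in M.items():
    cs,_=cv2.findContours(m,0,2)
    for c in cs:
        if cv2.contourArea(c)>30: print(n,cv2.contourArea(c),cv2.approxPolyDP(c,2.5,True)[:,0].tolist())
im=cv2.imread("pics/bay.png");hsv=cv2.cvtColor(im,cv2.COLOR_BGR2HSV)
roi=np.zeros(im.shape[:2],np.uint8);roi[150:275,180:445]=255
for n,m in {"green":cv2.inRange(hsv,(55,80,20),(90,255,255))&roi,"bayblue":cv2.inRange(hsv,(100,120,30),(125,255,255))&roi}.items():
    cs,_=cv2.findContours(m,0,2)
    for c in cs:
        if cv2.contourArea(c)>30: print(n,cv2.contourArea(c),cv2.approxPolyDP(c,2,True)[:,0].tolist())
E
```

```text
blue 102.5 [[265, 268], [268, 273], [284, 272], [283, 267]]
blue 973.5 [[298, 215], [251, 216], [250, 225], [257, 242], [263, 243], [263, 233], [270, 230], [286, 230], [290, 242], [300, 242]]
blue 2216.0 [[256, 163], [251, 210], [299, 209], [299, 163]]
yellow 136.5 [[356, 272], [374, 271], [376, 264], [357, 265]]
yellow 3436.0 [[336, 160], [338, 241], [351, 241], [352, 230], [374, 228], [376, 241], [381, 241], [389, 220], [388, 212], [337, 213], [338, 209], [387, 207], [380, 160]]
green 297.5 [[378, 250], [381, 257], [379, 267], [383, 264], [386, 267], [396, 266], [397, 249]]
green 1275.0 [[406, 216], [401, 213], [356, 214], [355, 257], [360, 259], [355, 260], [370, 261], [367, 251], [370, 229], [392, 229], [402, 242], [405, 237]]
green 700.5 [[391, 196], [375, 194], [376, 197], [371, 200], [369, 199], [372, 195], [367, 194], [359, 198], [359, 195], [349, 196], [351, 242], [352, 212], [400, 209], [394, 201], [391, 203]]
bayblue 65.5 [[191, 240], [196, 247], [203, 249], [203, 259], [202, 240]]
bayblue 62.5 [[407, 207], [409, 221], [406, 236], [412, 236], [413, 234], [409, 233], [413, 
[... 369 characters left out ...]
85], [245, 188], [241, 188], [238, 193], [235, 192], [237, 190], [232, 191], [231, 196], [236, 199], [228, 201], [231, 200], [233, 203], [227, 208], [229, 237], [232, 234], [233, 237], [238, 236], [231, 238], [231, 241], [234, 240], [236, 243], [237, 263], [372, 263], [358, 263], [352, 258], [347, 232], [347, 196], [357, 192], [378, 192], [378, 189], [380, 192], [390, 191], [402, 209], [406, 200], [401, 206], [401, 194], [395, 192], [397, 189], [394, 193], [390, 189], [394, 186], [399, 186], [399, 189], [400, 185], [406, 186], [417, 207], [422, 224], [418, 239], [425, 250], [430, 202], [423, 201], [406, 184], [307, 182], [311, 178], [319, 178], [320, 181], [325, 178], [412, 180], [412, 169]]
```

View pics/crop1.png

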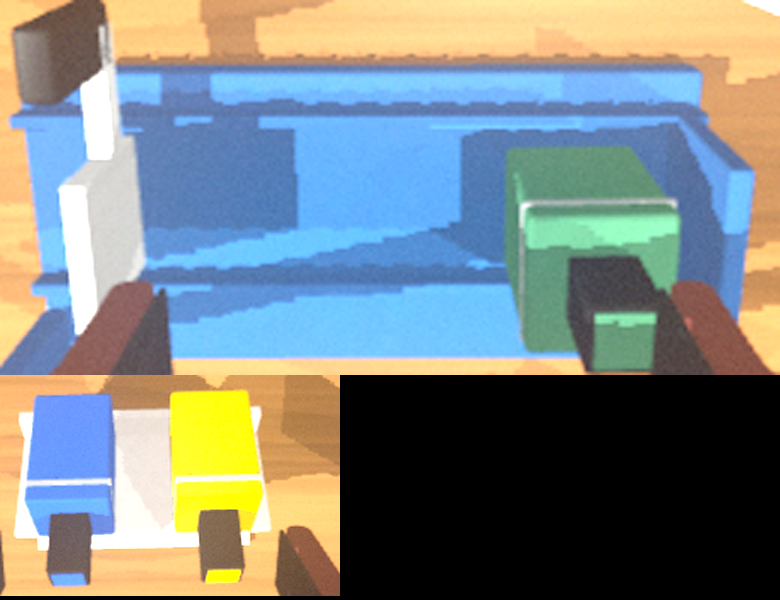

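The crop confirms it: the blue and yellow caddies lean side by side with dark grips whose tips match their colours. The green one stands in the lane, with the far rail's top at rows ~180–184 and the cheek's top corner at ~(423,201). Now to cast the rays.

```bash
python3 - <<'E'
from h import *
np.set_printoptions(precision=1,suppress=True)
V=cv2.imread("pics/bay.png").max(2).astype(float)
for lo,hi in((225,260),(265,300),(320,345),(360,400)):
    s=V[172:192,lo:hi].mean(1); print(lo,s.round(0).astype(int).tolist())
s=V[225:248,250:340].mean(1);print(s.round(0).astype(int).tolist())
P=lambda n,u,v,z,l:print(l,onz(n,(u,v),z))
P("bay",230,180,35,"farrail outer L");P("bay",400,180,35,"farrail outer R");P("bay",300,239.5,35,"nearrail outer");P("bay",300,184.3,35,"far inner");P("bay",300,234.5,35,"near inner")
P("bay",423,201.5,115,"cheek in far (45,0)");P("bay",430.5,202,115,"cheek out far")
P("bay",397,266,160,"green cap");P("bay",378,267,160,"green cap");P("bay",355,214,115,"green sh L");P("bay",405,213,115,"green sh R")
P("bay",214,151,115,"tab?")
for n,e in(("blue",((251,213),(299,212))),("yellow",((337,213),(388,212)))):
    for p in e:P("rest",*p,133.4,n+" shoulder (rest x 35)")
for n,e in(("blue",((265,268),(283,267))),("yellow",((357,265),(376,264)))):
    for p in e:P("rest",*p,157.5,n+" cap far (rest x -6)")
for n,e in(("blue",((268,273),(284,272))),("yellow",((356,272),(374,271)))):
    for p in e:P("rest",*p,139.5,n+" cap near(rest x -28)")
for n,e in(("blue",((256,163),(299,163))),("yellow",((336,160),(380,160)))):
    for p in e:P("rest",*p,60.6,n+" foot far (rest x 96)")
E
```

```text
225 [173, 172, 170, 161, 152, 152, 149, 136, 120, 117, 113, 122, 141, 139, 127, 123, 124, 121, 121, 121]
265 [198, 198, 196, 187, 179, 176, 159, 134, 120, 117, 115, 134, 174, 178, 177, 173, 156, 156, 156, 156]
320 [196, 194, 188, 178, 176, 176, 169, 135, 120, 116, 114, 136, 176, 178, 186, 198, 164, 158, 152, 150]
360 [182, 180, 180, 178, 178, 176, 165, 133, 118, 114, 112, 134, 175, 176, 175, 163, 130, 119, 119, 119]
[167, 166, 166, 165, 162, 161, 158, 155, 141, 124, 121, 117, 116, 116, 127, 152, 160, 162, 169, 176, 178, 181, 183]
farrail outer L [608.1 -14.2  35. ]
farrail outer R [ 607.9 -245.9   35. ]
nearrail outer [ 519.4 -108.1   35. ]
far inner [ 602.  -109.4   35. ]
near inner [ 527.3 -108.2   35. ]
cheek in far (45,0) [ 603.2 -253.2  115. ]
cheek out far [ 602.6 -261.8  115. ]
green cap [ 546.  -217.4  160. ]
green cap [ 544.8 -197.3  160. ]
green sh L [ 588.2 -176.3  115. ]
green sh R [ 589.3 -233.8  115. ]
tab? [661.  -21.1 115. ]
blue shoulder (rest x 35) [553.7 388.3 133.4]
blue shoulder (rest x 35) [554.9 332.9 133.4]
yellow shoulder (rest x 35) [553.6 289.1 133.4]
yellow shoulder (rest x 35) [554.7 230.2 133.4]
blue cap far (rest x -6) [495.9 371.4 157.5]
blue cap far (rest x -6) [497.1 350.9 157.5]
yellow cap far (rest x -6) [499.5 266.8 157.5]
yellow cap far (rest x -6) [500.8 245.3 157.5]
blue cap near(rest x -28) [478.9 371.3 139.5]
blue cap near(rest x -28) [480.2 352.  139.5]
yellow cap near(rest x -28) [480.1 265.2 139.5]
yellow cap near(rest x -28) [481.4 243.6 139.5]
blue foot far (rest x 96) [597.4 392.7  60.6]
blue foot far (rest x 96) [597.4 335.8  60.6]
yellow foot far (rest x 96) [601.3 286.9  60.6]
yellow foot far (rest x 96) [601.3 228.8  60.6]
```

```bash
python3 - <<'E'
from h import *
np.set_printoptions(precision=1,suppress=True)
P=lambda n,u,v,z,l:print(l,onz(n,(u,v),z))
P("bay",377,194,20,"green foot far");P("bay",380,213,115,"green shoulder far");P("bay",380,262,115,"green sh near")
P("bay",224.3,191,99,"stop inner far top");P("bay",214,151,45,"tab bottom inner far")
for l,u in(("blue",275),("yellow",362)):P("rest",u,242,94.8,l+" shoulder near (rest -11)")
# rest plate (white) corners: upper edge of plate, foot
boxes={"rest":(cv2.imread("pics/rest.png"),(258,228,292,280),(346,228,382,280)),
"top":(cv2.imread("pics/top0.png"),(190,226,214,248),(230,226,252,246)),
"side":(cv2.imread("pics/side0.png"),(284,312,320,352),(300,268,334,300))}
C={}
for n,(im,*bs) in boxes.items():
    for t,(x0,y0,x1,y1) in zip(("blue","yellow"),bs):
        m=(im[y0:y1,x0:x1].max(2)<75).astype(np.uint8)
        k,lab,st,ce=cv2.connectedComponentsWithStats(m);i=1+st[1:,4].argmax()
        C[t,n]=ce[i]+[x0,y0];print(t,n,st[i],C[t,n])
for t in("blue","yellow"):
    A=np.zeros((3,3));b=np.zeros(3);rs=[ray(n,C[t,n]) for n in boxes]
    for o,d in rs: M=np.eye(3)-np.outer(d,d);A+=M;b+=M@o
    X=np.linalg.solve(A,b);print(t,X,[np.linalg.norm(np.cross(X-o,d)).round(1) for o,d in rs])
w=cv2.inRange(cv2.cvtColor(cv2.imread("pics/rest.png"),cv2.COLOR_BGR2HSV),(0,0,130),(180,60,255));w[:150]=0;w[280:]=0;w[:,:235]=0;w[:,400:]=0
for c in cv2.findContours(w,0,2)[0]:
    if cv2.contourArea(c)>60:print("white",cv2.approxPolyDP(c,2,True)[:,0].tolist())
E
```

```text
green foot far [ 583.5 -218.5   20. ]
green shoulder far [ 589.4 -205.1  115. ]
green sh near [ 526.3 -208.7  115. ]
stop inner far top [611.2 -23.7  99. ]
tab bottom inner far [649.4   0.7  45. ]
blue shoulder near (rest -11) [498.9 367.4  94.8]
yellow shoulder near (rest -11) [498.8 252.9  94.8]
blue rest [  6   4  25  22 280] [274.5 240.1]Traceback (most recent call last):
  File "<stdin>", line 15, in <module>
ValueError: attempt to get argmax of an empty sequence
```

```bash
cat >> h.py <<'E'
def at(G,a,back=0):
    a=np.radians(a);u=np.array([np.sin(a),0,np.cos(a)]);return np.array(G)+(back-19)*u
def line(G,a,speed=150,back=0): ctrl.servo_line(at(G,a,back),speed=speed,orientation=q(np.radians(a)))
def joint(G,a,back=0): ctrl.move_pose(at(G,a,back),q(np.radians(a)))
E
python3 - <<'E'
from h import *
for y in(361,257):
    for n in("side","top","rest"):print(n,np.round(proj(n,[489,y,148.5]),1))
for G,a in(([503,361,134],-15),([520,361,300],25),([620,-141,190],25),([564,-141,142],25),([564,-77,142],25)):
    print(ctrl.solve_ik(at(G,a),q(np.radians(a))))
joint([503,361,134],-15,back=70)
eoat.set_gripper(52,60)
a=capture("side")[220:400,200:440];t=capture("top")[160:280,150:330]
o=np.zeros((540,720,3),np.uint8)
o=cv2.resize(a,None,fx=3,fy=3);cv2.imwrite("pics/pre1.png",o)
print(ctrl.read_time_s())
E
```

```text
side [310.3 326. ]
top [199.2 242.6]
rest [275.3 269.3]
side [326.5 279.6]
top [239.  242.4]
rest [364.2 269.2]
[ 0.59627673  0.4213812   1.7586827  -0.21375422  0.75482836  2.30788319]
[0.401936   0.58563147 1.06724693 0.17498635 1.88948364 1.99386028]
[-0.26817675  0.69496252  1.12963726 -0.1138213   1.73847569  1.3076357 ]
[-0.28855208  0.66315651  1.32316555 -0.12055534  1.5756159   1.3074093 ]
[-0.20263598  0.65082717  1.34865825 -0.08515568  1.57057494  1.38671743]
6.7333
```

View pics/pre1.png

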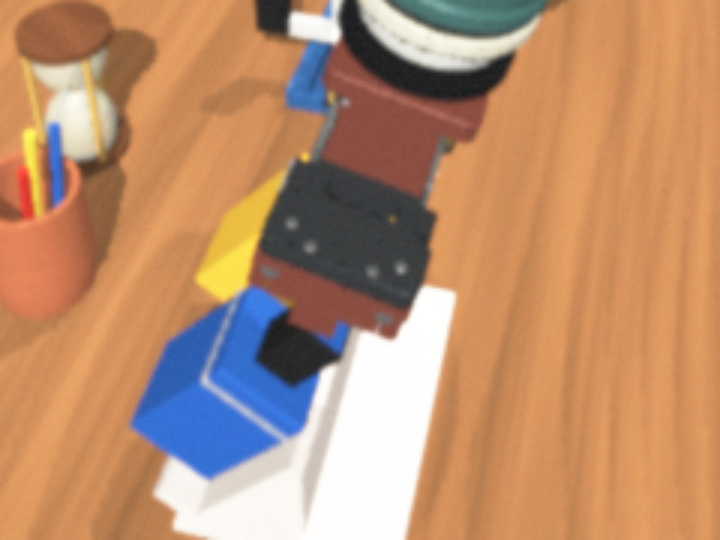

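The side crop shows the open gripper lined up above the blue grip block at (295,350), with yellow clear behind. The projected cap points agree with the picture, so I'll grasp.

```bash
python3 - <<'E'
from h import *
G=np.array([503,361,134.])
line(G,-15,60); print("f",ctrl.read_contact_force())
eoat.set_gripper(20,60); print(ctrl.read_finger_gap(),ctrl.read_grasp_force(),ctrl.read_contact_force())
line(G+[0,0,130],-15,120)
line(G+[40,0,170],25,120); ctrl.pause(.3)
wshot("hold1");im=capture("side")
o=np.hstack([cv2.imread("pics/hold1.png")[100:400,100:540],im[100:400,180:540]])
cv2.imwrite("pics/hold1v.png",o);print(o.shape,ctrl.read_eef_pos(),ctrl.read_time_s(),ctrl.read_finger_gap())
E
```

```text
f [ 0.36672196  0.49287785 -0.72922206]
27.598432083329897 59.92795944213867 [ 0.78706501  0.77294857 -0.2696355 ]
(300, 800, 3) [534.46322899 361.21474692 287.42958012] 11.05 27.42594476796922
```

View pics/hold1v.png

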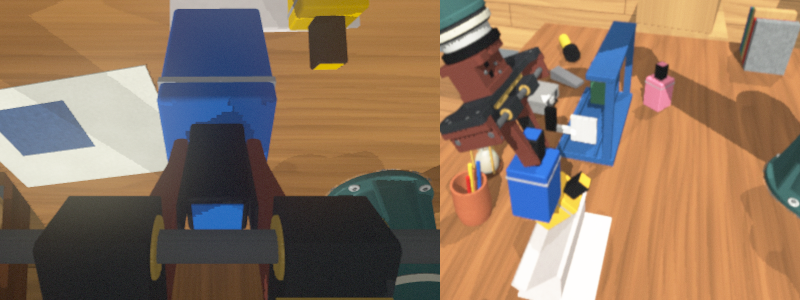

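The picture shows blue held and looking upright in both views. In the wrist image the shoulder edge is at row ~184, the foot edge at ~109 and the cap's far edge at ~303. I'll solve its in-hand offset from these.

```bash
cat > hold.py <<'E'
from h import *
from scipy.optimize import least_squares
# in-plane pose of the held tin from edge rows: centre x, shoulder z, tilt about y
def solve(name,G,rows,u):
    def P(p,lx,lz): c,s=np.cos(p[2]),np.sin(p[2]); return [G[0]+p[0]+c*lx+s*lz,G[1],G[2]-26+p[1]-s*lx+c*lz]
    pts=[(30,0),(30,-95),(14,45)]
    f=lambda p:[proj(name,P(p,*l))[1]-r for l,r in zip(pts,rows)]
    s=least_squares(f,[0,0,0]);return s.x,f([0,0,0])
E
python3 - <<'E'
from hold import *
V=cv2.imread("pics/hold1.png").astype(int)
print([V[r,320].tolist() for r in range(100,116,2)])
col=V[170:200,300:350].mean(1).round();print(col.tolist())
col=V[290:312,308:330].mean(1).round();print(col.tolist())
p=np.array(ctrl.read_eef_pos());a=np.radians(25);G=p+19*np.array([np.sin(a),0,np.cos(a)])
print(G)
for sh in(182,184,187):print(sh,solve("hold1",G,(sh,109,303),0))
y=[onz("hold1",(c,184),G[2]-26)[1] for c in(258,376)];print("y edges",y)
print(Ro.from_quat(ctrl.read_tcp_rot()).as_matrix().round(3))
E
```

```text
[[184, 188, 197], [184, 189, 196], [184, 190, 196], [183, 188, 195], [155, 148, 150], [115, 75, 64], [120, 80, 67], [118, 79, 65]]
[[115.0, 68.0, 45.0], [115.0, 67.0, 44.0], [115.0, 67.0, 44.0], [115.0, 68.0, 44.0], [115.0, 67.0, 44.0], [115.0, 70.0, 47.0], [115.0, 86.0, 73.0], [113.0, 109.0, 107.0], [112.0, 109.0, 107.0], [112.0, 109.0, 107.0], [113.0, 109.0, 107.0], [114.0, 104.0, 100.0], [115.0, 81.0, 63.0], [115.0, 67.0, 42.0], [115.0, 66.0, 42.0], [115.0, 67.0, 43.0], [115.0, 67.0, 42.0], [115.0, 67.0, 42.0], [115.0, 66.0, 42.0], [115.0, 67.0, 42.0], [115.0, 67.0, 42.0], [115.0, 66.0, 41.0], [116.0, 67.0, 42.0], [115.0, 67.0, 42.0], [116.0, 67.0, 42.0], [118.0, 68.0, 42.0], [124.0, 72.0, 42.0], [132.0, 76.0, 44.0], [140.0, 81.0, 46.0], [147.0, 86.0, 47.0]]
[[41.0, 34.0, 33.0], [41.0, 34.0, 33.0], [41.0, 35.0, 34.0], [42.0, 35.0, 34.0], [41.0, 34.0, 33.0], [42.0, 34.0, 34.0], [42.0, 36.0, 35.0], [46.0, 38.0, 38.0], [47.0, 40.0, 39.0], [48.0, 41.0, 39.0], [47.0, 39.0, 39.0], [46.0, 38.0, 37.0], [46.0, 39.0, 38.0], [69.0, 46.0, 38.0], [116.0, 65.0, 34.0], [143.0, 80.0, 37.0], [164.0, 93.0, 39.0], [174.0, 100.0, 41.0], [177.0, 101.0, 42.0], [184.0, 106.0, 41.0], [188.0, 108.0, 43.0], [188.0, 109.0, 44.0]]
[542.49297597 361.21474692 304.64942807]
182 (array([25.49846511, 27.77947548,  0.18865204]), [np.float64(10.466449535076976), np.float64(-6.883651924437515), np.float64(-10.764803129807603)])
184 (array([22.9931479 , 25.64351272,  0.17352398]), [np.float64(8.466449535076976), np.float64(-6.883651924437515), np.float64(-10.764803129807603)])
187 (array([19.07015941, 22.29796894,  0.14951212]), [np.float64(5.4664495350769755), np.float64(-6.883651924437515), np.float64(-10.764803129807603)])
y edges [np.float64(388.09222078107837), np.float64(332.0560353429165)]
[[ 0.907  0.001 -0.422]
 [ 0.001 -1.    -0.   ]
 [-0.422 -0.    -0.907]]
```

```bash
python3 - <<'E'
from hold import *
np.set_printoptions(precision=3,suppress=True)
p=np.array(ctrl.read_eef_pos());a=np.radians(25);G=p+19*np.array([np.sin(a),0,np.cos(a)])
for sh in(196,198,200):print(sh,solve("hold1",G,(sh,108.5,303.5),0)[0])
print([onz("hold1",(c,184),G[2]-36)[1] for c in(258,376)])
V=cv2.imread("pics/bay.png").astype(int);print(V[208:235,360:366].mean(1).round().tolist())
im=cv2.imread("pics/hold1.png");cv2.imwrite("pics/x.png",im)
for r in(150,175,190):
  s=im[r,:,0].astype(int)-im[r,:,2];w=np.where(s[230:400]>40)[0]+230;print(r,w.min(),w.max())
E
```

```text
196 [ 6.388 11.493  0.064]
198 [3.271 8.835 0.043]
200 [0.064 6.1   0.022]
[np.float64(390.3985534687157), np.float64(329.70980792559857)]
[[81.0, 98.0, 64.0], [82.0, 98.0, 64.0], [82.0, 98.0, 64.0], [96.0, 105.0, 84.0], [122.0, 120.0, 115.0], [101.0, 110.0, 88.0], [81.0, 97.0, 62.0], [81.0, 96.0, 62.0], [85.0, 103.0, 65.0], [100.0, 124.0, 76.0], [109.0, 139.0, 83.0], [120.0, 151.0, 91.0], [120.0, 152.0, 90.0], [120.0, 152.0, 90.0], [120.0, 153.0, 91.0], [120.0, 154.0, 91.0], [120.0, 154.0, 91.0], [120.0, 153.0, 91.0], [117.0, 149.0, 89.0], [98.0, 122.0, 75.0], [85.0, 104.0, 65.0], [85.0, 102.0, 64.0], [84.0, 103.0, 64.0], [87.0, 104.0, 66.0], [86.0, 104.0, 65.0], [85.0, 104.0, 64.0], [85.0, 103.0, 64.0]]
150 267 366
175 262 370
190 259 374
```

```bash
cat >> h.py <<'E'
def place(y,x=562,a=25):
    line([630,y,300],a,230); line([630,y,165],a,120); line([x,y,163],a,80); ctrl.pause(.2)
    f0=np.array(ctrl.read_contact_force())[2]; z=146.
    line([x,y,z],a,40)
    while z>128:
        f=ctrl.read_contact_force()[2]
        if f-f0>3: break
        z-=1; line([x,y,z],a,15)
    print("down z",z,f0,ctrl.read_contact_force())
    return z
E
python3 - <<'E'
from h import *
z=place(-139)
wshot("pl1");im=capture("side")
o=np.hstack([cv2.imread("pics/pl1.png")[60:360,60:520],im[100:300,240:440].repeat(1,0)[:, :].copy() if False else cv2.resize(im[100:250,260:430],(340,300))])
cv2.imwrite("pics/pl1v.png",o);print(ctrl.read_time_s())
E
```

```text
down z 139.0 -1.6032490885689763 [0.04569059 0.30795048 3.91161401]
18.3083
```

View pics/pl1v.png

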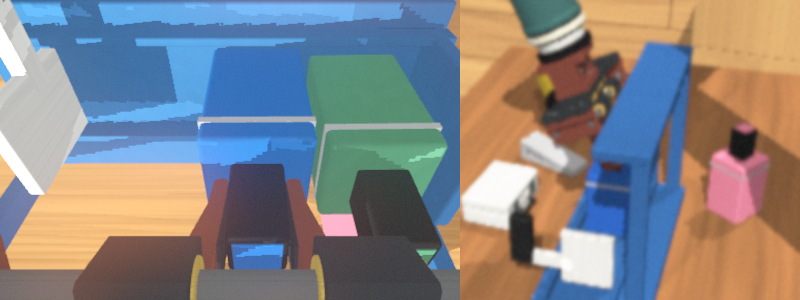

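The picture shows blue standing in the lane beside green with only a small gap, clear of the stop. Contact height is right too, on the deck and not a rail. I'll release it and fetch yellow.

```bash
python3 - <<'E'
from h import *
x,y,z=562,-139,139
eoat.set_gripper(44,60)
line([x,y,z],25,60,back=60); line([640,y,300],25,200)
G=np.array([504,257,134.])
joint(G,-15,back=150); eoat.set_gripper(52,60)
line(G,-15,120); eoat.set_gripper(20,60); print(ctrl.read_finger_gap(),ctrl.read_grasp_force(),ctrl.read_contact_force())
line(G+[0,0,130],-15,120)
line(G+[40,0,166],25,120)
z=place(-73)
wshot("pl2");print(ctrl.read_time_s(),ctrl.read_finger_gap())
cv2.imwrite("pics/pl2v.png",np.hstack([cv2.imread("pics/pl2.png")[60:400,60:540],cv2.resize(capture("side")[100:250,260:400],(317,340))]))
E
```

```text
27.522776243906698 59.777852296829224 [-2.67712451  0.83069978  4.27382536]
down z 141.0 -3.2030330362501944 [0.40525598 1.35207244 1.34870641]
32.675 27.427604416308295
```

View pics/pl2v.png

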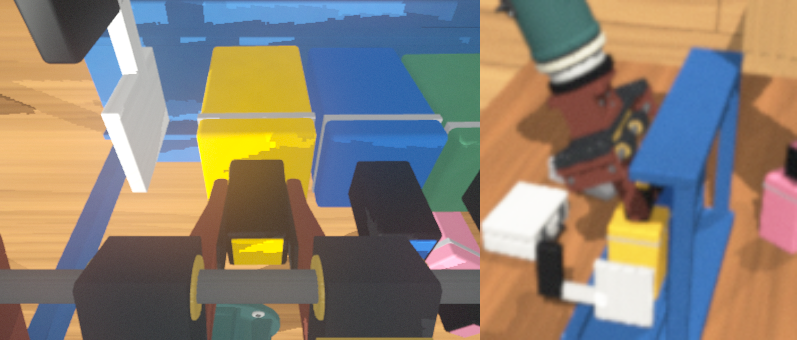

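Yellow stands in the lane between blue and the stop plate, which is at pixel (140,115). I'll release it, back off and go to the stop tab.

```bash
python3 - <<'E'
from h import *
np.set_printoptions(precision=1,suppress=True)
print("hourglass",onz("bay",(40,46),120),onz("bay",(105,60),10),"rest",onz("rest",(492,12),120))
eoat.set_gripper(44,60)
line([562,-73,141],25,60,back=60); line([640,-73,300],25,200)
eoat.set_gripper(0,20)
ctrl.move_pose([649,75,200],q(0))
wshot("tab")
cv2.imwrite("pics/tab1.png",cv2.imread("pics/tab.png"));print(ctrl.read_time_s())
E
```

```text
hourglass [764.3 136.7 120. ] [761.5 141.   10. ] rest [762.3 137.  120. ]
36.65
```

View pics/tab1.png

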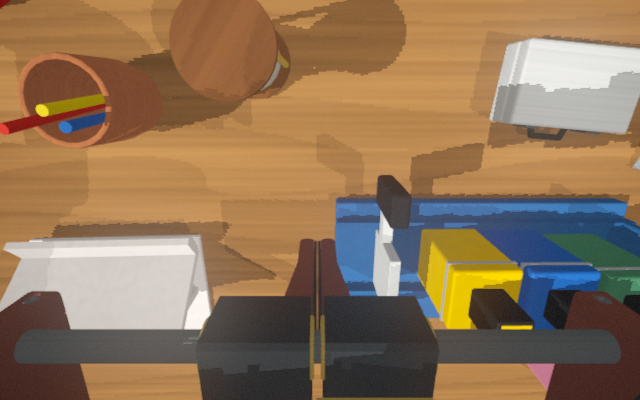

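The tab is at about (395,200), clear of the closed fingers at (310,250). Hourglass and pot are well away, and three caddies stand in a row. I'll push the tab towards the cheek with a force guard.

```bash
python3 - <<'E'
from h import *
print([onz("tab",p,115).round(1).tolist() for p in((377,176),(391,176),(410,195))])
Q=q(0)
ctrl.servo_line([649,75,78],speed=120,orientation=Q); ctrl.pause(.2)
f0=np.array(ctrl.read_contact_force()); y=75.;log=[]
while y>-52:
    y-=4 if y>-30 else 1
    ctrl.servo_line([649,y,78],speed=60 if y>-30 else 20)
    f=np.array(ctrl.read_contact_force())-f0;log.append((y,round(float(f[1]),1)))
    if f[1]>18: break
print(log,f,ctrl.read_eef_pos(),ctrl.read_time_s())
im=wshot("end");a=capture("side")
cv2.imwrite("pics/endv.png",np.hstack([im[100:400,200:640],cv2.resize(a[120:270,260:430],(340,300))]))
E
```

```text
[[673.4, 26.8, 115.0], [673.4, 16.0, 115.0], [658.2, 0.0, 115.0]]
[(71.0, -0.7), (67.0, 0.5), (63.0, -0.1), (59.0, -0.1), (55.0, -0.3), (51.0, -0.1), (47.0, -1.6), (43.0, -0.3), (39.0, -0.1), (35.0, -0.0), (31.0, -1.0), (27.0, 0.9), (23.0, -0.3), (19.0, 0.5), (15.0, 0.0), (11.0, -0.1), (7.0, -0.1), (3.0, 0.4), (-1.0, -0.7), (-5.0, 1.3), (-9.0, 0.9), (-13.0, 0.0), (-17.0, 1.2), (-21.0, 1.0), (-25.0, 2.9), (-29.0, 2.9), (-33.0, 4.6), (-34.0, 5.8), (-35.0, 4.4), (-36.0, 5.5), (-37.0, 4.6), (-38.0, 5.0), (-39.0, 5.9), (-40.0, 4.7), (-41.0, 5.2), (-42.0, 5.8), (-43.0, 5.8), (-44.0, 5.4), (-45.0, 5.2), (-46.0, 6.8), (-47.0, 10.2), (-48.0, 13.7), (-49.0, 17.3), (-50.0, 20.9)] [ 2.08840889 20.93042942  1.11794318] [648.98959565 -45.02498885  78.0346492 ] 49.1167
```

View pics/endv.png

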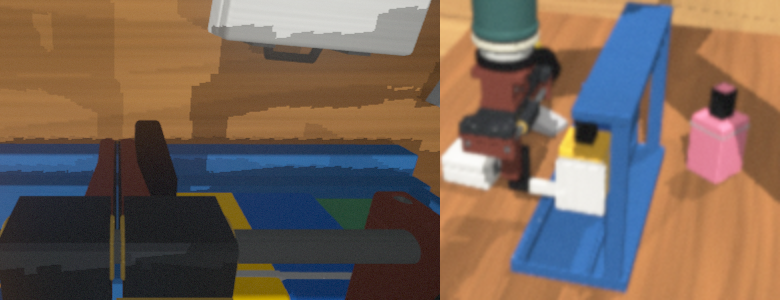

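The stop has stalled firmly at -45 mm, close to the predicted -43, with yellow against the plate. I'll back off and take a last look.

```bash
python3 - <<'E'
from h import *
ctrl.servo_line([649,-15,78],speed=60); ctrl.servo_line([649,-15,200],speed=150)
eoat.set_gripper(88)
ctrl.move_pose([660,-140,330],q(0)); ctrl.pause(.3)
im=wshot("fin");cv2.imwrite("pics/finv.png",cv2.resize(im[120:330,180:450],None,fx=2.8,fy=2.8));print(ctrl.read_time_s())
E
```

```text
53.3917
```

View pics/finv.png

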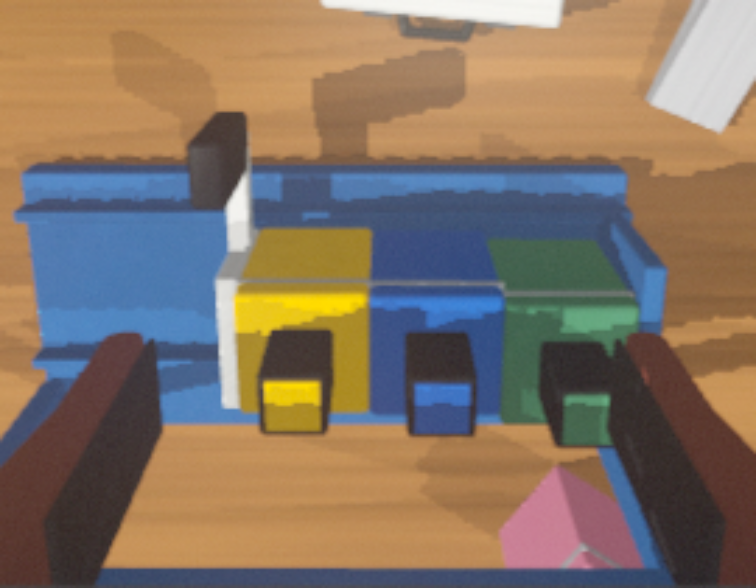

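The last picture shows green, blue and yellow (grips at 590, 440 and 295 px) square and tight between cheek and stop, so I'm handing the job in.

```bash
python3 -c "
from h import *
print(job.finish_job())"
```

```text
the job is handed in; nothing more can be done
None
```

I handed the job in: in the last picture green, blue and yellow stand upright, square and tight between cheek and closed stop, and I saw no bystander moved; the clock read 53.4 s of 72 s, and no verdict came back.

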